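# Find the hidden catch of the leak alarm

## Robot

A 6-joint arm with a two-finger parallel gripper is mounted at the origin on the work surface. World frame = base frame: x ahead of the robot, y to its left, z up, the work surface at z = 0. Lengths are in m, angles in rad, forces in N, time in s.
With the tool pointing down it reaches from about 0.275 to 0.975 m from the base axis. Payload 8.4 kg.
Tool frame: the origin (TCP) lies on the centre line of the jaws, within the pads' length; the fingertips stand 22 mm ahead of it and the grasp point (between the pads) lies 3 mm ahead of it; z points along the fingers, y is the direction in which the jaws open and shut (so a half turn about z gives the same grasp; the last joint's range is limited). The gripper opens to 92 mm and grips with 3 to 60 N. Pads are 20 mm wide; open, the fingers measure 128 mm over their backs; the gripper's body (75 mm by 189 mm) begins 69 mm behind the grasp point.
Start: joints at [-1.24, 0.353, 1.633, -0, 1.155, -0.002], TCP at [0.204, -0.591, 0.237] pointing down, gripper open.
Joint ranges: [-2.63, 2.63], [-0.92, 2.1], [0.06, 2.66], [-1.3, 4.44], [0, 2.69], [-3.02, 3.02]. Speed limits (rad/s): [2.22, 2.22, 2.79, 3.14, 3.14, 3.14].

## Interface

Orientations are given as a unit quaternion [x, y, z, w].
In Python, from rig import manip gives the robot as it stands.
- The arm moves only by the tool move_arm, never from a script. Its argument "series" is a list of rows, each a list of 3 entries, a list of its own where there are three numbers: the opening in per cent of the stroke, from 0 (shut) to 100 (fully open), then the shift along the tool's x, y, z in mm, then the turn, a rotation vector about the tool's x, y, z in degrees. In form: [[fingers, [x, y, z], [wx, wy, wz]], ...]. A call has exactly 10 rows; each row is the pose to reach, as a shift and turn from the pose measured when the call began, along the tool's axes at that moment; what a row does not reach only later rows make up. A row lasts 1/10 s, in which the tool goes at most 50 mm and 8.59 degrees, less where a joint would pass 70% of its speed; a pose out of reach is approached as far as the arm can. A call with a gripper value outside its range is refused whole. The fingers move at their own pace and stop on an object; "grip_force" is the grip in N (left out, the last holds). Time passes only in rows, so rows that repeat a pose let the fingers close, or fill a call up. It gives the time, the measured TCP pose, the force and the opening at its end, in the units of the state.
- manip.get_obs(): the state, without advancing time (a new reading comes with each control period).
- manip.grab_frame(name): name is "scene" or "top" or "wrist"; returns the picture (420x560x3 uint8, blue, green, red); there is no depth.
- manip.camera_params(name): a dict with "fx", "fy", "cx", "cy" (pixels), "world_from_camera" (4x4, takes a point from camera to world coordinates); the wrist camera has in their place "tool_from_camera" (4x4, takes a point from camera to tool coordinates, whose origin is the TCP and whose axes are the flange's). Camera axes: x right, y down, z forward; pixel columns grow to the right and rows downward; lengths in m; the calibration is good to about 2 mm. The wrist camera is an equidistant fisheye: a pixel r from the principal point sees the ray r / f radians off the axis. A picture is of the moment at which its call begins: read the wrist's pose just before it. camera_params takes no time and is no camera call.
- manip.hand_in(): hands the job in, once; it reports no verdict.
Trained networks look in the newest picture that a camera, given by its name, has taken for a name from the list of things; names that differ only in an ending like _2 or _b are one class to them, and where a whole thing is asked for, a point or a joint stands for the part that bears it (a point fixed in the world has none). Each returns a list of dicts, best first, with "conf" (0 to 1); they miss things now and then, are a little off and sometimes report something else, mostly with a low value. They report only what shows in the picture. A call takes as long as a camera call.
- manip.search_frame(camera, thing): "at" ([x, y, z] in m, in the coordinates of the camera as it stood for that picture, good to about 4 mm: the middle of the surface that is visible of it).
- manip.spot_point(camera, thing): "at" ([x, y, z] in m, in the coordinates of the camera as it stood for that picture, good to about 4 mm: a listed point, or the origin of a listed thing).
The state is a dict: "time_s": time; "q": joint angles; "joint_vel": joint speeds; "joint_torque": joint torques, N m; "tcp_pos": TCP position; "ee_rot": TCP orientation; "wrist_force": force on the tool from outside, world axes, zero at the start; "torque": the same for the moment, N m; "grip_width": opening from 0.0 (shut) to 1.0 (fully open).
Only numpy, scipy, OpenCV 4.12 (cv2) and the standard library are available. Lean on these libraries where they do the work, as an engineer would, in place of code of your own. Each camera call takes 0.05 s, during which the arm holds its last target.

## Task

Open the battery door of the leak alarm in the sink cupboard: one of the five identical recessed pads in its white top is the hidden catch, so feel gently across the pads with the fingertips until you find the one that gives, and press that one in until the battery door springs up by itself. Then let the catch come back out and take the hand clear. Do not touch the battery door, lift nothing, and leave the bottles and other things standing where they are.

Things in the scene. Friction and masses are not known exactly. Their poses are not given: they have to be found in the camera images.
- alarm: Leak alarm: white plastic box fixed to the cupboard floor, 160 mm (its x) by 330 mm (its y) by 70 mm high; origin at the centre of its underside, z up. It may stand left or right of the middle, turned up to 17 degrees; its x axis points away from the robot. Its flat top has the row of five recesses in the near half (see panel) and the battery door in the far half.
- panel (a point): Middle of the row of five square recesses, 48 mm wide, in the alarm's top: alarm x -40, y 0, z 70 mm. The row runs along the alarm's y, centres at y = -120, -60, 0, 60, 120 mm. Each holds a grey pad, face 2 mm below the top. All look alike: four are rigid blind covers; one, different every time, is the catch, which gives.
- catch (a joint): Travel of the live pad in m: 0 out, 0.007 fully in (straight down). It starts to give at about 3 N and needs about 7 N to be fully in; the door is let go at about 5 mm, and the pad springs back out when left.
- door (a joint): Battery door angle, rad: 0 shut (a little play), 0.60 sprung up against its stop, held by a spring. Grey plate 58 mm (alarm x 17 to 75 mm) by 232 mm (alarm y, centred), flush with the top when shut, hinged along its far edge. Sprung up, its near edge stands about 33 mm above the top.
- door_edge (a point): Middle of the door's near (free) edge, upper face; shut it lies at alarm x = 17 mm, y = 0, z = 70 mm.
- turntable: Black plastic turntable, radius 125 mm, deck 24 mm up with a rim to 30 mm, turns about its middle; origin at the centre of its underside. It stands on the other side of the middle from the alarm, its middle at least 370 mm from the alarm's.
- lemon_bottle: Closed lemon-yellow plastic bottle, radius 30 mm, 190 mm high, origin centre of underside. It stands loose on the turntable. Bystander.
- scrubber_holder: Stainless steel cup holding a round steel scrubber, radius 37 mm, 66 mm high, origin centre of underside. It stands loose on the turntable. Bystander.
- pumice_case: Pumice block in a clear and blue plastic case, 48 x 62 x 40 mm, origin centre of underside. It stands loose on the turntable. Bystander.
- glass_bottle: Green glass bottle with a white flip-top stopper, radius 29 mm, 186 mm high, origin centre of underside. It stands loose on the turntable. Bystander.
- tumbler: Steel tumbler, radius 34 mm, 85 mm high, origin centre of underside, loose beyond the alarm and turntable. Bystander.
- powder_tin: Green tin with a paper label, radius 33 mm, 120 mm high, origin centre of underside, loose beyond the alarm and turntable. Bystander.

How it is judged:
On the way:
1. the catch is pressed in by more than 4 mm (value of joint catch above 0.004 m).
At the end, for the whole second after the job is handed in: The battery door stands sprung up (more than 0.5 rad) and still, the catch is back out (less than 1.5 mm in), and every bystander stands upright (within 0.2 rad) within 20 mm of where it was (value of joint door above 0.5 rad and velocity of joint door below 0.1 rad/s and value of joint catch below 0.0015 m and distance of each of lemon_bottle, scrubber_holder, pumice_case, glass_bottle, tumbler, powder_tin from where it was at the start of the episode below 0.02 m and angle between each of lemon_bottle, scrubber_holder, pumice_case, glass_bottle, tumbler, powder_tin's own z axis and vertical below 0.2 rad); the robot touches nothing.
It fails at once if the robot touches the battery door (more than 1.5 N) (contact force between any of the arm, the fingers and door above 1.5 N).
It fails at once if the fingers press anything harder than 45 N (contact force between the fingers and anything else above 45 N).
It fails at once if a bottle, the scrubber holder, pumice case, tumbler or tin is lifted, moved more than 20 mm or tipped (distance of any of lemon_bottle, scrubber_holder, pumice_case, glass_bottle, tumbler, powder_tin from where it was at the start of the episode above 0.02 m or angle between any of lemon_bottle, scrubber_holder, pumice_case, glass_bottle, tumbler, powder_tin's own z axis and vertical above 0.5 rad).
It also fails if it takes over 54 s, if anything falls off the work surface, if the arm or the gripper's body presses on something with over 40 N, if the wrist force passes 120 N, or if a joint passes its speed limit or range.

## Working session

There is one attempt and no reset: what is moved stays moved. The work goes in short steps, Python scripts to look and compute and a tool call to move; the robot and the scene stay as the last step left them, time stands still between calls to the robot, and variables do not carry over. Pictures are saved under pics/ and viewed, and the job is handed in when it is done.

Besides the shell and the picture viewer there is one more tool, called after ">>>" as name([rows], argument=value, ...), one row to a line, values as JSON. move_arm: Moves the arm, as the interface text tells. Its arguments: {"type":"object","properties":{"series":{"type":"array"},"grip_force":{"type":"number"}},"required":["series"]}

```bash
mkdir -p pics; cat > h.py <<'E'
from rig import manip
import numpy as np, cv2
from scipy.spatial.transform import Rotation as R
def w(cam,p):
    T=np.array(manip.camera_params(cam)["world_from_camera"]); return T[:3,:3]@np.array(p)+T[:3,3]
def px(cam,P):
    c=manip.camera_params(cam);T=np.linalg.inv(np.array(c["world_from_camera"]));q=T[:3,:3]@np.array(P)+T[:3,3]
    return c["fx"]*q[0]/q[2]+c["cx"],c["fy"]*q[1]/q[2]+c["cy"]
def ray(cam,u,v,z):
    c=manip.camera_params(cam);T=np.array(c["world_from_camera"]);d=T[:3,:3]@np.array([(u-c["cx"])/c["fx"],(v-c["cy"])/c["fy"],1]);o=T[:3,3]
    return o+d*(z-o[2])/d[2]
E
python3 - <<'E'
from h import *
for c in("scene","top"):
    cv2.imwrite(f"pics/{c}1.png",manip.grab_frame(c))
    for t in("alarm","panel","door_edge","turntable"):
        for r in manip.spot_point(c,t)[:2]: print(c,t,r["conf"],w(c,r["at"]).round(4))
s=manip.get_obs();print({k:np.round(v,3) for k,v in s.items()})
E
```

```text
scene alarm 0.65 [ 5.370e-01 -2.111e-01  2.000e-04]
scene panel 0.82 [ 0.495  -0.2115  0.0659]
scene door_edge 0.97 [ 0.5542 -0.2156  0.0754]
scene turntable 0.63 [ 0.5771  0.165  -0.0026]
top alarm 0.59 [ 0.5326 -0.2196 -0.0024]
top panel 0.78 [ 0.4886 -0.2105  0.0696]
top door_edge 0.84 [ 0.5508 -0.2155  0.0757]
top turntable 0.74 [0.5757 0.1627 0.0021]
top turntable 0.66 [0.5073 0.143  0.0201]
{'time_s': np.float64(0.5), 'q': array([-1.24 ,  0.353,  1.633, -0.   ,  1.155, -0.002]), 'joint_vel': array([ 0.001, -0.002,  0.   ,  0.001,  0.   , -0.   ]), 'joint_torque': array([ 1.0000e-03, -5.9330e+01, -3.3432e+01,  7.0000e-02,  1.7000e-02,
       -0.0000e+00]), 'tcp_pos': array([ 0.204, -0.591,  0.237]), 'ee_rot': array([ 0.986,  0.166, -0.   , -0.   ]), 'wrist_force': array([ 0.511,  0.519, -0.405]), 'torque': array([-0.028, -0.003, -0.01 ]), 'grip_width': np.float64(1.0)}
```

View pics/scene1.png

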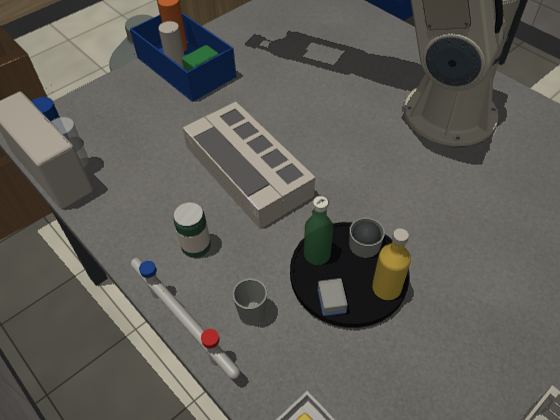

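View pics/top1.png

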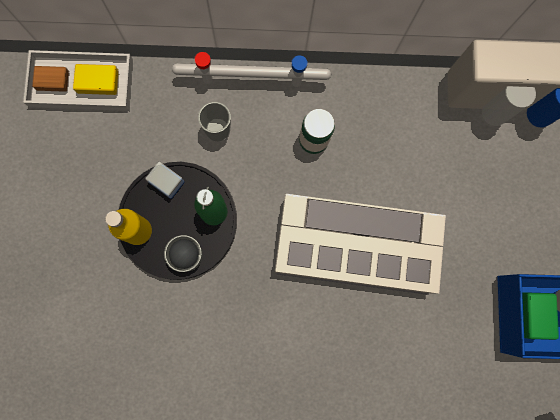

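The top view shows the alarm, with pads at about (300,254), (330,258), (359,262), (388,266) and (419,270), and the turntable left of it. I'll measure the pads from these pixels.

```bash
python3 - <<'E'
from h import *
im=cv2.imread("pics/top1.png"); print(manip.camera_params("top")["fx"])
# segment grey pads
roi=im[235:295,270:450]; g=cv2.cvtColor(roi,cv2.COLOR_BGR2GRAY)
m=(g<140).astype(np.uint8)
hull=np.zeros_like(m); 
n,l,st,ce=cv2.connectedComponentsWithStats(m,connectivity=4)
P=[]
for i in range(1,n):
    if 250<st[i,4]<900 :
        u,v=ce[i]+[270,235]; p=ray("top",u,v,.068); P.append(p); print(st[i],u.round(1),v.round(1),p.round(4))
# top corners
for u,v in((286,195),(445,214),(439,292),(276,273)): print(ray("top",u,v,.07).round(4))
P=np.array(sorted(P,key=lambda p:p[1]))
print(np.linalg.norm(np.diff(P,axis=0),axis=1)); d=P[-1]-P[0]; print(P.mean(0),np.degrees(np.arctan2(-d[0],d[1])))
for y,x in((-.215,.49),): print(px("scene",[x,y,.068]))
E
```

```text
537.6357310106489
[ 87   0  67   9 298] 398.8 237.5 [ 0.5459 -0.294   0.068 ]
[ 17   6  26  27 567] 299.8 254.4 [ 0.5058 -0.0935  0.068 ]
[ 47  10  26  27 565] 329.5 258.4 [ 0.4996 -0.1534  0.068 ]
[ 76  14  26  27 562] 359.0 262.3 [ 0.4933 -0.2131  0.068 ]
[106  18  26  27 569] 388.6 266.3 [ 0.4871 -0.2728  0.068 ]
[136  22  25  27 569] 418.2 270.3 [ 0.4808 -0.3326  0.068 ]
[ 0.6261 -0.0627  0.07  ]
[ 0.5968 -0.3889  0.07  ]
[ 0.4387 -0.3733  0.07  ]
[ 0.4672 -0.0465  0.07  ]
[0.07570593 0.06249653 0.06008855 0.0600068  0.06021237]
[ 0.50209569 -0.22657791  0.068     ] -5.975863507794617
(np.float64(259.3005264868848), np.float64(141.78770566922725))
```

```bash
python3 - <<'E'
from h import *
for u,v in((497,276),(497,357),(558,275)): print(ray("top",u,v,.08).round(3))
s=manip.get_obs();r=R.from_quat(s["ee_rot"]);print(r.as_matrix().round(3))
t=np.radians(-5.975);ax=np.array([np.cos(t),np.sin(t),0]);ay=np.array([-np.sin(t),np.cos(t),0])
Rg=np.c_[ax,-ay,[0,0,-1]]
print("turn",np.degrees((r.inv()*R.from_matrix(Rg)).as_rotvec()).round(2))
c=np.array([.4933,-.2131,0])
for tgt in([.22,-.36,.26],c-.12*ay+[0,0,.14]): print(np.round(tgt,4),(r.inv().apply(np.array(tgt)-s["tcp_pos"])*1000).round(1))
g=manip.spot_point("top","glass_bottle")
print(w("top",g[0]["at"]) if g else g)
E
```

```text
[ 0.473 -0.487  0.08 ]
[ 0.316 -0.481  0.08 ]
[ 0.479 -0.61   0.08 ]
[[ 0.945  0.327 -0.   ]
 [ 0.327 -0.945  0.   ]
 [-0.    -0.    -1.   ]]
turn [-0.    0.   25.04]
[ 0.22 -0.36  0.26] [  90.3 -212.9  -23.4]
[ 0.4808 -0.3324  0.14  ] [ 345.8 -153.7   96.6]
[0.59205713 0.08866862 0.02125542]
```

>>> move_arm([
  [0, [16, -38, -10], [0, 0, 0]],
  [0, [32, -76, -25], [0, 0, 0]],
  [0, [50, -115, -40], [0, 0, 0]],
  [0, [70, -155, -50], [0, 0, 6]],
  [0, [90, -195, -50], [0, 0, 12]],
  [0, [120, -215, -50], [0, 0, 19]],
  [0, [165, -205, -50], [0, 0, 25]],
  [0, [205, -195, -50], [0, 0, 25]],
  [0, [250, -182, -50], [0, 0, 25]],
  [0, [295, -168, -30], [0, 0, 25]],
], grip_force=20)

```text
time_s: 1.55
tcp_pos: [0.4302, -0.336, 0.2694]
ee_rot: [0.999, -0.052, 0.002, 0.002]
wrist_force: [0.6, -1.6, -0.2]
grip_width: 0.156
```

```bash
cat > st.py <<'E'
from h import *
s=manip.get_obs();r=R.from_quat(s["ee_rot"])
print(s["time_s"],np.round(s["tcp_pos"],4),np.round(s["wrist_force"],2),np.round(s["torque"],2),s["grip_width"],np.round(s["q"],2))
t=np.radians(-5.975);ax=np.array([np.cos(t),np.sin(t),0]);ay=np.array([-np.sin(t),np.cos(t),0])
Rg=np.c_[ax,-ay,[0,0,-1]]
print("turn",np.degrees((r.inv()*R.from_matrix(Rg)).as_rotvec()).round(2))
c=np.array([.4933,-.2131,0.095])
for i in(-2,-1,0,1,2): print(i,(r.inv().apply(c+.06*i*ay-s["tcp_pos"])*1000).round(1))
E
python3 st.py
```

```text
1.55 [ 0.4302 -0.336   0.2694] [ 0.62 -1.62 -0.17] [0.   0.04 0.06] 0.15552239234545645 [-0.67  0.2   1.77 -0.    1.17  1.01]
turn [ 0.17 -0.26  0.06]
-2 [ 49.2  -9.3 174.6]
-1 [ 49.3 -69.3 174.4]
0 [  49.3 -129.3  174.2]
1 [  49.4 -189.3  174.1]
2 [  49.5 -249.3  173.9]
```

>>> move_arm([
  [0, [15, -3, 20], [0, 0, 0]],
  [0, [35, -6, 60], [0, 0, 0]],
  [0, [49, -9, 100], [0, 0, 0]],
  [0, [49, -9, 130], [0, 0, 0]],
  [0, [49, -9, 150], [0, 0, 0]],
  [0, [49, -9, 160], [0, 0, 0]],
  [0, [49, -9, 164], [0, 0, 0]],
  [0, [49, -9, 164], [0, 0, 0]],
  [0, [49, -9, 164], [0, 0, 0]],
  [0, [49, -9, 164], [0, 0, 0]],
])

```text
time_s: 2.55
tcp_pos: [0.4811, -0.3332, 0.1068]
ee_rot: [0.999, -0.052, 0.003, 0.002]
wrist_force: [-0.2, 0.5, 0.1]
grip_width: 0.002
```

```bash
python3 st.py; python3 - <<'E'
from h import *
a=manip.grab_frame("scene")[60:260,140:380];b=manip.grab_frame("wrist")
cv2.imwrite("pics/s2.png",cv2.resize(a,None,fx=3,fy=3,interpolation=2));cv2.imwrite("pics/w2.png",b)
E
```

```text
2.55 [ 0.4811 -0.3332  0.1068] [-0.19  0.48  0.11] [0.03 0.02 0.08] 0.0020620213428174422 [-0.61  0.44  1.83 -0.    0.86  1.07]
turn [ 0.22 -0.36  0.05]
-2 [-0.4 -0.7 11.8]
-1 [ -0.4 -60.7  11.6]
0 [  -0.3 -120.7   11.3]
1 [  -0.3 -180.7   11.1]
2 [-2.000e-01 -2.407e+02  1.090e+01]
```

View pics/s2.png

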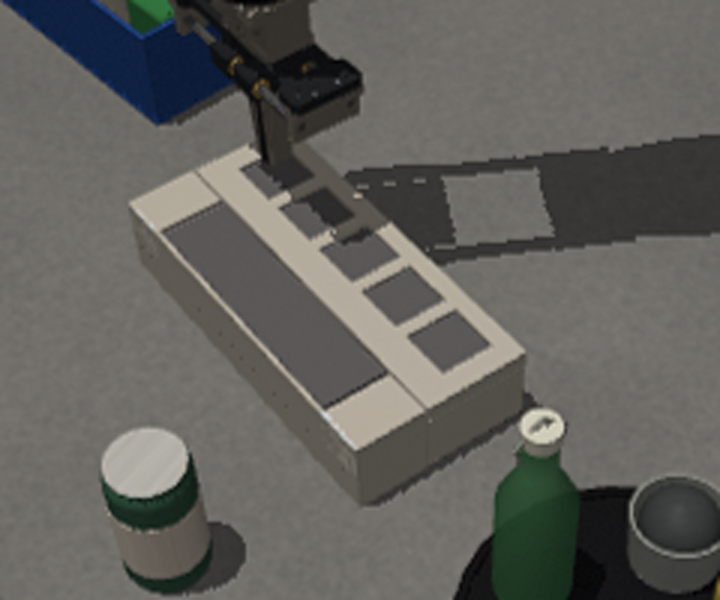

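View pics/w2.png

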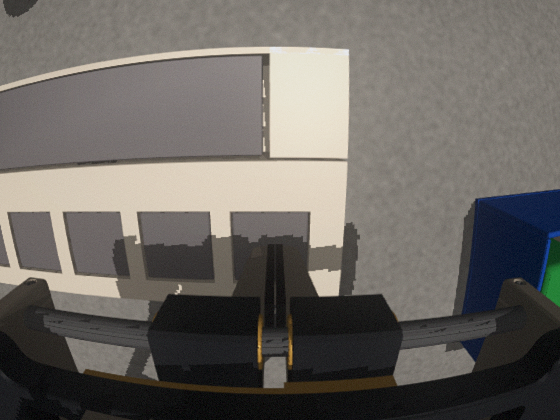

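The wrist and scene views both show the closed fingertips centred over the end pad at y = -120. The door lies well beyond. Next I descend gently.

>>> move_arm([
  [0, [0, 0, 6], [0, 0, 0]],
  [0, [0, 0, 11], [0, 0, 0]],
  [0, [0, 0, 14], [0, 0, 0]],
  [0, [0, 0, 15], [0, 0, 0]],
  [0, [0, 0, 15.5], [0, 0, 0]],
  [0, [0, 0, 16], [0, 0, 0]],
  [0, [0, 0, 16.5], [0, 0, 0]],
  [0, [0, 0, 17], [0, 0, 0]],
  [0, [0, 0, 17.5], [0, 0, 0]],
  [0, [0, 0, 17.5], [0, 0, 0]],
])

```text
time_s: 3.65
tcp_pos: [0.4811, -0.3331, 0.0904]
ee_rot: [0.999, -0.052, 0.003, 0.002]
wrist_force: [-3.0, 2.7, 14.5]
grip_width: 0.005
```

14.5 N with no give means this pad is rigid, with contact at TCP z≈0.0904. On to the next pad.

>>> move_arm([
  [0, [0, 0, -6], [0, 0, 0]],
  [0, [0, 0, -12], [0, 0, 0]],
  [0, [0, -30, -12], [0, 0, 0]],
  [0, [0, -60, -12], [0, 0, 0]],
  [0, [0, -60, -7], [0, 0, 0]],
  [0, [0, -60, -3], [0, 0, 0]],
  [0, [0, -60, -1], [0, 0, 0]],
  [0, [0, -60, 0], [0, 0, 0]],
  [0, [0, -60, 0.5], [0, 0, 0]],
  [0, [0, -60, 1], [0, 0, 0]],
])

```text
time_s: 4.65
tcp_pos: [0.4873, -0.2741, 0.0903]
ee_rot: [0.999, -0.052, 0.003, 0.002]
wrist_force: [-5.2, 4.4, 22.5]
grip_width: 0.006
```

Rigid again: 22.5 N at the same height. On to the next, a little more gently.

>>> move_arm([
  [0, [0, 0, -6], [0, 0, 0]],
  [0, [0, 0, -12], [0, 0, 0]],
  [0, [0, -30, -12], [0, 0, 0]],
  [0, [0, -60, -12], [0, 0, 0]],
  [0, [0, -60, -8], [0, 0, 0]],
  [0, [0, -60, -4], [0, 0, 0]],
  [0, [0, -60, -2], [0, 0, 0]],
  [0, [0, -60, -1], [0, 0, 0]],
  [0, [0, -60, 0], [0, 0, 0]],
  [0, [0, -60, 0.5], [0, 0, 0]],
])

```text
time_s: 5.65
tcp_pos: [0.4935, -0.2152, 0.0903]
ee_rot: [0.999, -0.053, 0.003, 0.002]
wrist_force: [-4.1, -0.2, 16.1]
grip_width: 0.003
```

Rigid: 16 N, no give. On to the fourth pad.

>>> move_arm([
  [0, [0, 0, -6], [0, 0, 0]],
  [0, [0, 0, -12], [0, 0, 0]],
  [0, [0, -31, -12], [0, 0, 0]],
  [0, [0, -62, -12], [0, 0, 0]],
  [0, [0, -62, -8], [0, 0, 0]],
  [0, [0, -62, -4], [0, 0, 0]],
  [0, [0, -62, -2], [0, 0, 0]],
  [0, [0, -62, -1], [0, 0, 0]],
  [0, [0, -62, 0], [0, 0, 0]],
  [0, [0, -62, 0.5], [0, 0, 0]],
])

```text
time_s: 6.65
tcp_pos: [0.5, -0.1543, 0.0897]
ee_rot: [0.999, -0.053, 0.003, 0.002]
wrist_force: [-1.4, -1.3, 3.0]
grip_width: 0.004
```

Only 3 N here, and it sits below the rigid contact height, so this is probably the catch. I'll press gently to confirm.

>>> move_arm([
  [0, [0, 0, 0.3], [0, 0, 0]],
  [0, [0, 0, 0.6], [0, 0, 0]],
  [0, [0, 0, 0.9], [0, 0, 0]],
  [0, [0, 0, 1.2], [0, 0, 0]],
  [0, [0, 0, 1.5], [0, 0, 0]],
  [0, [0, 0, 1.8], [0, 0, 0]],
  [0, [0, 0, 2], [0, 0, 0]],
  [0, [0, 0, 2.2], [0, 0, 0]],
  [0, [0, 0, 2.4], [0, 0, 0]],
  [0, [0, 0, 2.4], [0, 0, 0]],
])

```text
time_s: 7.65
tcp_pos: [0.5, -0.1543, 0.0873]
ee_rot: [0.999, -0.053, 0.003, 0.002]
wrist_force: [-1.5, -1.2, 5.5]
grip_width: 0.004
```

It gives: 5.5 N at about 3 mm in. I'll press the rest of the way.

>>> move_arm([
  [0, [0, 0, 0.5], [0, 0, 0]],
  [0, [0, 0, 1], [0, 0, 0]],
  [0, [0, 0, 1.5], [0, 0, 0]],
  [0, [0, 0, 2], [0, 0, 0]],
  [0, [0, 0, 2.4], [0, 0, 0]],
  [0, [0, 0, 2.8], [0, 0, 0]],
  [0, [0, 0, 3.1], [0, 0, 0]],
  [0, [0, 0, 3.3], [0, 0, 0]],
  [0, [0, 0, 3.5], [0, 0, 0]],
  [0, [0, 0, 3.5], [0, 0, 0]],
])

```text
time_s: 8.65
tcp_pos: [0.5001, -0.1543, 0.0838]
ee_rot: [0.999, -0.053, 0.003, 0.002]
wrist_force: [-0.4, 1.3, 3.6]
grip_width: 0.007
```

```bash
python3 st.py; python3 - <<'E'
from h import *
a=manip.grab_frame("scene")[60:260,140:380];b=manip.grab_frame("wrist")
cv2.imwrite("pics/s3.png",cv2.resize(a,None,fx=3,fy=3,interpolation=2));cv2.imwrite("pics/w3.png",b)
E
```

```text
8.65 [ 0.5001 -0.1543  0.0838] [-0.44  1.31  3.57] [ 0.33 -0.01  0.01] 0.006645592310891259 [-0.3   0.4   1.98 -0.    0.76  1.38]
turn [ 0.24 -0.35 -0.08]
-2 [ -0.3 179.2 -10.4]
-1 [ -0.4 119.2 -10.7]
0 [ -0.5  59.2 -10.9]
1 [ -0.6  -0.8 -11.2]
2 [ -0.7 -60.8 -11.4]
```

View pics/s3.png

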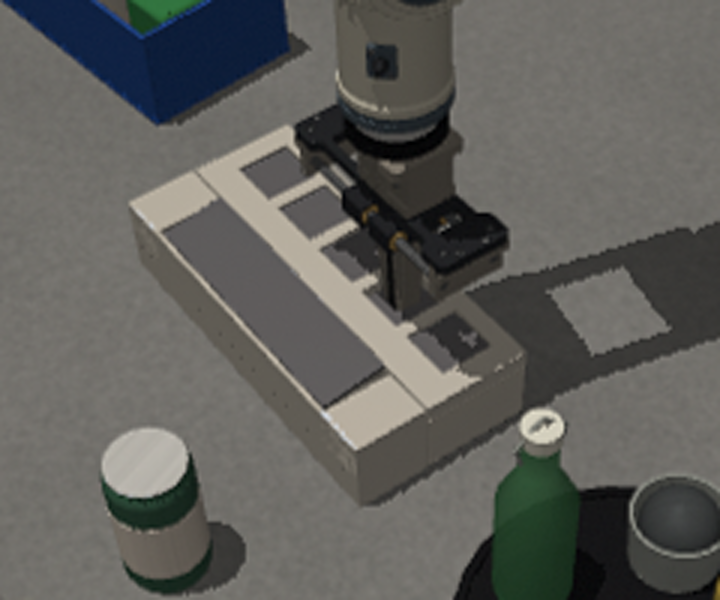

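View pics/w3.png

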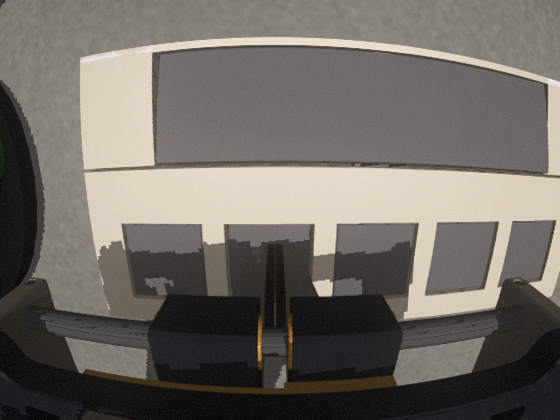

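The door looks shut so far. I'll press slightly further, watching the force, then hold.

>>> move_arm([
  [0, [0, 0, 0.2], [0, 0, 0]],
  [0, [0, 0, 0.4], [0, 0, 0]],
  [0, [0, 0, 0.6], [0, 0, 0]],
  [0, [0, 0, 0.8], [0, 0, 0]],
  [0, [0, 0, 0.8], [0, 0, 0]],
  [0, [0, 0, 0.8], [0, 0, 0]],
  [0, [0, 0, 0.8], [0, 0, 0]],
  [0, [0, 0, 0.8], [0, 0, 0]],
  [0, [0, 0, 0.8], [0, 0, 0]],
  [0, [0, 0, 0.8], [0, 0, 0]],
])

```text
time_s: 9.75
tcp_pos: [0.5001, -0.1543, 0.0834]
ee_rot: [0.999, -0.053, 0.003, 0.002]
wrist_force: [-2.2, 1.3, 8.2]
grip_width: 0.005
```

```bash
python3 st.py|head -1; python3 - <<'E'
from h import *
a=manip.grab_frame("scene")[60:260,140:380]
cv2.imwrite("pics/s4.png",cv2.resize(a,None,fx=3,fy=3,interpolation=2))
E
```

```text
9.75 [ 0.5001 -0.1543  0.0834] [-2.17  1.3   8.18] [ 0.4   0.34 -0.  ] 0.004918936438547952 [-0.3   0.4   1.98 -0.    0.76  1.38]
```

View pics/s4.png

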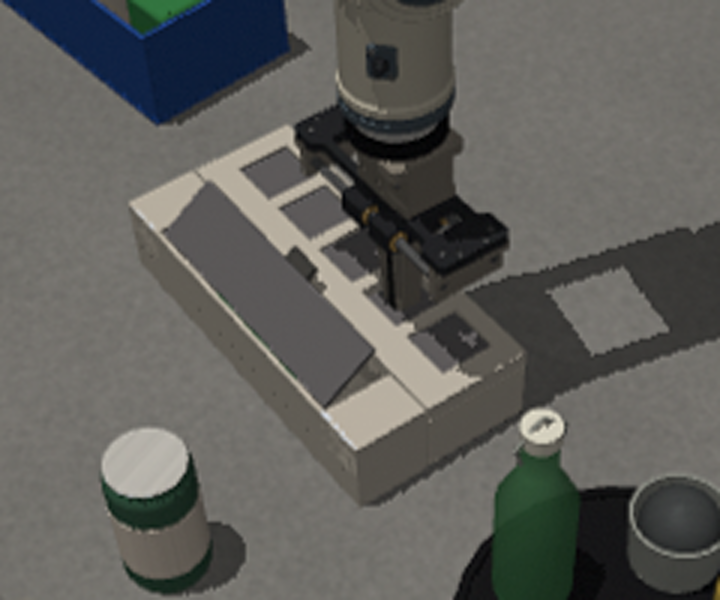

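The door has sprung up; its near edge shows raised around (300,270) in this crop. Next I lift straight up and then back toward the robot.

>>> move_arm([
  [0, [0, 0, -4], [0, 0, 0]],
  [0, [0, 0, -10], [0, 0, 0]],
  [0, [0, 0, -25], [0, 0, 0]],
  [0, [0, 0, -50], [0, 0, 0]],
  [0, [-5, 0, -80], [0, 0, 0]],
  [0, [-20, 0, -110], [0, 0, 0]],
  [0, [-45, 0, -130], [0, 0, 0]],
  [0, [-70, 0, -140], [0, 0, 0]],
  [0, [-80, 0, -140], [0, 0, 0]],
  [0, [-80, 0, -140], [0, 0, 0]],
])

```text
time_s: 10.8
tcp_pos: [0.4188, -0.1451, 0.2227]
ee_rot: [0.999, -0.053, 0.003, 0.002]
wrist_force: [-0.0, 0.5, -0.4]
grip_width: 0.008
```

```bash
python3 st.py|head -1; python3 - <<'E'
from h import *
a=manip.grab_frame("scene")
cv2.imwrite("pics/s5.png",a)
cv2.imwrite("pics/w5.png",manip.grab_frame("wrist"))
b=cv2.imread("pics/scene1.png");d=cv2.absdiff(a,b).max(2)
print("diff px in bystander area",(d[195:330,160:420]>30).sum())
E
```

```text
10.8 [ 0.4188 -0.1451  0.2227] [-0.01  0.47 -0.35] [0.07 0.   0.  ] 0.007987059258900314 [-0.33  0.08  2.02 -0.    1.03  1.34]
diff px in bystander area 0
```

View pics/s5.png

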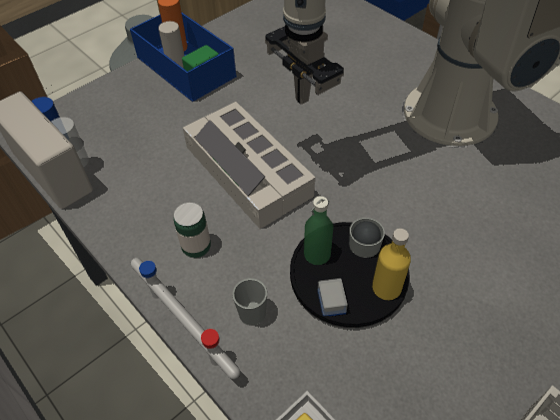

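View pics/w5.png

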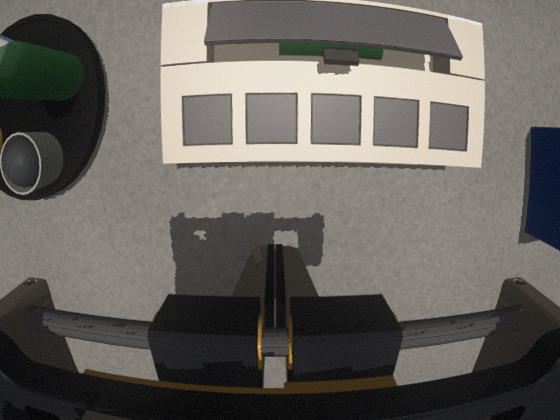

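Both views show the door standing open. The fourth pad looks level with the others, the bystander area is unchanged in the scene view (0 pixels differ), and the hand is clear. Handing in.

```bash
python3 -c "
from rig import manip; print(manip.hand_in())"
```

```text
the job is handed in; nothing more can be done
None
```

The battery door is open and standing up, and I handed the job in after about 11 s of robot time. The hand-in gives no verdict, so success is judged only from my own checks.

- **Finding the catch:** I felt the pads from the right-hand end with the fingers closed. The pads at y = -120, -60 and 0 mm were rigid, reading 14–23 N with no give. The pad at y = +60 mm gave at about 3 N, so that was the catch.
- **Pressing it:** I pressed it about 7 mm in (arm travel) at about 8 N. After the first press, to about 6.5 mm, the door still looked shut. I pressed 0.4 mm further and held, and the next picture showed it sprung up.
- **Last checks:** With the hand lifted clear and back, the door still stood open. All five pads looked alike, so the catch appears to be back out, but I judged that by eye only. Wrist force was within noise of zero. The scene picture around the bottles, tin and tumbler matched the first one, with no pixels changed above the threshold.
- **Disagreements:** No check failed or disagreed with another.

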